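Balance the centrifuge rotor

TASK

The rotor is half loaded: it holds three closed tubes of different kinds, each facing an empty bucket. Balance it: take the three closed tubes from the rack and lower each one right down into the empty bucket straight across the hub from the tube of the same kind, so that like faces like. Leave the tubes already in the rotor in their buckets, and leave the open tube without a cap in the rack.

Things in the scene. Friction and masses are not known exactly. Their poses are not given: they have to be found in the camera images.
- rotor: Fixed centrifuge rotor: hub, six arms, six round upright grey buckets, 220 mm across. Origin on the hub axis at worktop height. Bucket centres 85 mm from the axis, every 60 deg from +x; seated tubes at 0, 120, 240 in any order, others empty. Bucket rim at height 67 mm, mouth 44 mm wide, narrowing over 16 mm to a 33 mm bore, floor at 14 mm. Arms reach height 66, hub nut 78 mm.
- rack: Fixed white plastic rack, 60 x 244 mm (along its y), 54 mm high. Origin under its centre at worktop height. One row of four tubes along y, at -87, -29, 29 and 87 mm, standing on its floor at height 6 mm in 31 mm square holes of a deck whose top is at 48 mm; caps are free above it. Fingers have room on the two long sides of the row.
- seated_flat_center (a point): Tube already in the rotor, off-white, blue cap: 112 mm tall, wide flat ribbed cap 39 mm across as the top 14 mm. Round upright body 28 mm across, foot tapering over 14 mm to a 10 mm tip. Point: on the axis half-way up, z up. It stands in a bucket and stays there.
- seated_neck_center (a point): Tube already in the rotor, off-white, blue cap: 100 mm tall, body up to 74 mm, then a shoulder and a narrow ribbed cap 22 mm across as the top 18 mm. Round upright body 28 mm across, foot tapering over 14 mm to a 10 mm tip. Point: on the axis half-way up, z up. It stands in a bucket and stays there.
- seated_port_center (a point): Tube already in the rotor, off-white, blue cap: 124 mm tall, ribbed cap 32 mm across from 86 to 102 mm above the foot, with a central stub 14 mm across on it to the very top. Round upright body 28 mm across, foot tapering over 14 mm to a 10 mm tip. Point: on the axis half-way up, z up. It stands in a bucket and stays there.
- loose_flat_center (a point): Loose tube to move, off-white, blue cap: 112 mm tall, wide flat ribbed cap 39 mm across as the top 14 mm. Round upright body 28 mm across, foot tapering over 14 mm to a 10 mm tip. Point: on the axis half-way up, z up. At the start in the rack, foot 6 mm above the worktop; fully down in a bucket this point is 70 mm above the worktop. About 50 g.
- loose_neck_center (a point): Loose tube to move, off-white, blue cap: 100 mm tall, body up to 74 mm, then a shoulder and a narrow ribbed cap 22 mm across as the top 18 mm. Round upright body 28 mm across, foot tapering over 14 mm to a 10 mm tip. Point: on the axis half-way up, z up. At the start in the rack, foot 6 mm above the worktop; fully down in a bucket this point is 64 mm above the worktop. About 50 g.
- loose_port_center (a point): Loose tube to move, off-white, blue cap: 124 mm tall, ribbed cap 32 mm across from 86 to 102 mm above the foot, with a central stub 14 mm across on it to the very top. Round upright body 28 mm across, foot tapering over 14 mm to a 10 mm tip. Point: on the axis half-way up, z up. At the start in the rack, foot 6 mm above the worktop; fully down in a bucket this point is 76 mm above the worktop. About 50 g.
- open_tube_center (a point): Open off-white tube without cap, 98 mm tall, 28 mm across, round mouth open to the top; stands in the rack among the others and stays there. Point: on its axis half-way up.
Mind the look-alikes: they are no part of the job. Leave any yellow look-alike of the part that bears loose_neck_center alone.

How it is judged:
At the end, for the whole second after the job is handed in: Each moved tube is in the bucket across the hub from its twin (73 to 97 mm from the hub's axis, over 158 mm from the twin), within 6 mm of fully down, lean under 10 degrees, at rest; seated tubes still so; they and the open tube within 15 mm of their start (horizontal distance between loose_flat_center and seated_flat_center above 0.158 m and horizontal distance between loose_flat_center and rotor between 0.073 and 0.097 m and height (world z) of each of loose_flat_center, seated_flat_center below 0.076 m and angle between each of loose_flat_center, seated_flat_center, loose_neck_center, seated_neck_center, loose_port_center, seated_port_center, open_tube_center's own z axis and vertical below 0.17 rad and horizontal distance between seated_flat_center and rotor between 0.073 and 0.097 m and distance of each of seated_flat_center, seated_neck_center, seated_port_center, open_tube_center from where it was at the start of the episode below 0.015 m and linear speed of each of loose_flat, loose_neck, loose_port below 0.02 m/s and horizontal distance between loose_neck_center and seated_neck_center above 0.158 m and horizontal distance between loose_neck_center and rotor between 0.073 and 0.097 m and height (world z) of each of loose_neck_center, seated_neck_center below 0.07 m and horizontal distance between seated_neck_center and rotor between 0.073 and 0.097 m and horizontal distance between loose_port_center and seated_port_center above 0.158 m and horizontal distance between loose_port_center and rotor between 0.073 and 0.097 m and height (world z) of each of loose_port_center, seated_port_center below 0.082 m and horizontal distance between seated_port_center and rotor between 0.073 and 0.097 m); the robot touches nothing.
It fails at once if a tube that was already in the rotor is lifted out of its bucket (height (world z) of seated_flat_center above 0.1 m or height (world z) of seated_neck_center above 0.094 m or height (world z) of seated_port_center above 0.106 m).
It fails at once if the open tube is lifted out of the rack (height (world z) of open_tube_center above 0.085 m).
It also fails if it takes over 96 s, if anything falls off the work surface, if the arm or the gripper's body presses on something with over 40 N, if the wrist force passes 120 N, or if a joint passes its speed limit or range.

ROBOT

A 6-joint arm with a two-finger parallel gripper is mounted at the origin on a cart in front of the work surface, level with it; the furniture and walls round the work are solid. World frame = base frame: x ahead of the robot, y to its left, z up, the work surface at z = 0. Lengths are in m, angles in rad, forces in N, time in s.
With the tool pointing down it reaches from about 0.35 to 1 m from the base axis. Payload 7.1 kg.
Tool frame: the origin (TCP) lies between the finger pads; the fingertips stand 22 mm ahead of it and the grasp point (between the pads) lies 3 mm ahead of it; z points along the fingers, y is the line along which they close (so a half turn about z gives the same grasp; the last joint's range is limited). The gripper opens to 85 mm and grips with 20 to 120 N. Pads are 22 mm wide; open, the fingers measure 114 mm over their backs; the gripper's body (76 mm by 85 mm) begins 54 mm behind the grasp point. The pads swing forward as they close: fully open they stand 13 mm farther back than shut.
Start: joints at [1.158, 0.423, 1.63, -0, 1.089, -0.019], TCP at [0.24, 0.577, 0.253] pointing down, gripper open.
Joint ranges: [-3, 3], [-0.9, 2.11], [0.09, 2.58], [-1.31, 4.45], [0.11, 2.69], [-2.54, 2.54]. Speed limits (rad/s): [2.39, 2.39, 3.01, 3.14, 3.14, 3.14].

INTERFACE

Orientations are given as a rotation vector (axis times angle).
In Python, from rig import manip gives the robot as it stands. The module is installed in compiled form; this text tells all that it offers. Calls block until the motion is done:
- manip.move_to(position, orientation): joint-space move of the TCP to a pose.
- manip.servo_line(position, orientation=None, rate=0.15): straight line of the TCP; orientation=None keeps the orientation; rate is the mean speed in m/s.
- manip.set_joints(angles): joint-space move.
- manip.command_gripper(opening, f_grip=None): finger opening in m; f_grip is the grip in N (None keeps the last); returns when the fingers have stopped.
- manip.hold(seconds).
- manip.solve_ik(position, orientation): joint angles nearest the present ones, or None.
- manip.camera(name): name is "side" or "top"; returns a dict with "image" (480x640x3 uint8, red, green, blue), "fx", "fy", "cx", "cy" (pixels), "k1" (the pictures are not rectified: a ray, as slopes to the right and down, at radius r is drawn at 1 + k1 r^2 times it, then the intrinsics apply), "cam_to_world" (4x4, takes a point from camera to world coordinates). Camera axes: x right, y down, z forward; pixel columns grow to the right and rows downward; lengths in m; the calibration is good to about 2 mm. A picture is of the moment at which its call begins. There is no depth.
A pose or a line that the arm cannot do raises manip.IKError and nothing moves.
- manip.sign_off(): hands the job in; it is judged then, once.
Readings, each from a call of its own:
- manip.get_time(): time.
- manip.get_joint_positions(): joint angles.
- manip.get_joint_vel(): joint speeds.
- manip.get_tau(): joint torques, N m.
- manip.get_position(): TCP position.
- manip.get_ee_rot(): TCP orientation.
- manip.get_contact_force(): force on the tool from outside, world axes, zero at the start.
- manip.get_torque(): the same for the moment, N m.
- manip.get_width(): finger opening in m.
- manip.get_grip_force(): force on a finger pad.
Only numpy, scipy, OpenCV 4.12 (cv2) and the standard library are available. Lean on these libraries where they do the work, as an engineer would, in place of code of your own. Each camera call takes 0.05 s, during which the arm holds its last target. There are 200 camera calls.

## Working session

There is one attempt and no reset: what is moved stays moved. The work goes in short steps, each a Python script; the robot and the scene stay as the last script left them, time stands still between calls to the robot, and variables do not carry over. Pictures are saved under pics/ and viewed, at most 14 in all, crops included, and the job is handed in when it is done.

```bash
mkdir -p pics; python3 - <<'E'
from rig import manip
import cv2,numpy as np
np.set_printoptions(precision=4,suppress=True)
for n in("side","top"):
    c=manip.camera(n); cv2.imwrite(f"pics/{n}0.png",c["image"][:,:,::-1])
    print(n,c["fx"],c["fy"],c["cx"],c["cy"],c["k1"]);print(np.array(c["cam_to_world"]))
print(manip.get_time(),manip.get_ee_rot())
E
```

```text
side 485.7875754104511 485.7875754104511 306.41757688507954 240.4544845110237 -0.12043279113179589
[[ 0.8951 -0.208   0.3945  0.2003]
 [-0.4455 -0.4559  0.7705 -0.6516]
 [ 0.0196 -0.8654 -0.5007  0.5013]
 [ 0.      0.      0.      1.    ]]
top 540.9553854932392 540.9553854932392 312.63665440067905 229.82901679847268 -0.08277298378048513
[[ 0.013  -0.9911  0.1321  0.3865]
 [-0.9999 -0.012   0.0087 -0.0089]
 [-0.007  -0.1322 -0.9912  1.1749]
 [ 0.      0.      0.      1.    ]]
0.1 [-0.6145 -3.0806  0.0022]
```

View pics/side0.png

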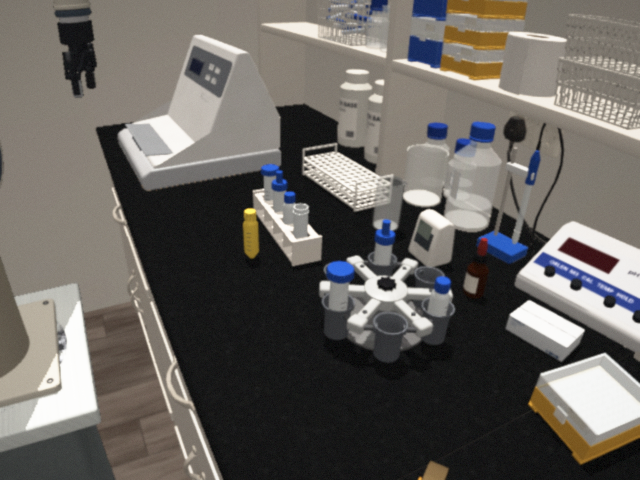

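View pics/top0.png

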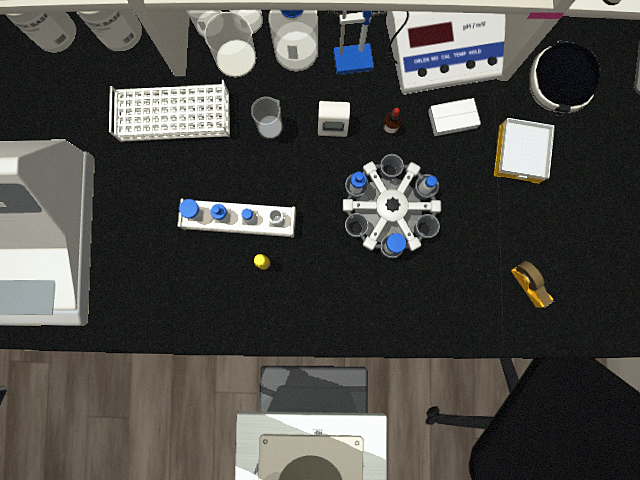

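Side view: in the rack, from left to right, are flat, port, neck and open. In the rotor (top view) port is at (358,180), neck at (428,183) and flat at (396,243), with the nut at (393,205). A yellow look-alike stands at (262,262).

```bash
cat > h.py <<'E'
from rig import manip
import cv2,numpy as np
np.set_printoptions(precision=4,suppress=True)
def ray(c,uv):
    K=np.array([[c["fx"],0,c["cx"]],[0,c["fy"],c["cy"]],[0,0,1]])
    p=cv2.undistortPoints(np.array([[uv]],float),K,np.array([c["k1"],0,0,0.]))[0,0]
    T=np.array(c["cam_to_world"]); return T[:3,3],T[:3,:3]@np.array([p[0],p[1],1])
def onz(c,uv,z):
    o,d=ray(c,uv); return (o+d*(z-o[2])/d[2])[:2]
def blobs(c,box):
    x0,y0,x1,y1=box
    hsv=cv2.cvtColor(c["image"],cv2.COLOR_RGB2HSV)
    m=cv2.inRange(hsv,(100,130,60),(130,255,255)); k=np.zeros_like(m); k[y0:y1,x0:x1]=m[y0:y1,x0:x1]
    k=cv2.morphologyEx(k,cv2.MORPH_CLOSE,np.ones((3,3)))
    n,l,s,ce=cv2.connectedComponentsWithStats(k)
    return [(ce[i],s[i]) for i in range(1,n) if s[i,4]>25]
E
python3 - <<'E'
from h import *
c=manip.camera("top")
zr={'flat':.105,'port':.096,'neck':.091}
R={}
for nm,box,z0,order in(("rack",(170,190,270,240),.006,['flat','port','neck']),("rotor",(335,160,450,260),.014,None)):
    b=blobs(c,box); 
    if order: b.sort(key=lambda t:t[0][0])
    for i,(ce,s) in enumerate(b):
        k=order[i] if order else ('flat' if ce[1]>220 else 'port' if ce[0]<390 else 'neck')
        R[nm,k]=onz(c,ce,zr[k]+z0); print(nm,k,ce,s,R[nm,k])
g=cv2.cvtColor(c["image"],cv2.COLOR_RGB2GRAY)
m=np.zeros_like(g); m[195:216,383:404]=(g[195:216,383:404]<70)*255
n,l,s,ce=cv2.connectedComponentsWithStats(m); i=1+s[1:,4].argmax(); hub=onz(c,ce[i],.078); print("hub",ce[i],s[i],hub)
P=[R["rotor",k] for k in("flat","neck","port")]; print("mean",np.mean(P,0))
for k,p in zip(("flat","neck","port"),P):
    d=p-np.mean(P,0); print(k,np.hypot(*d),np.degrees(np.arctan2(d[1],d[0])))
for a,b in(("flat","port"),("port","neck")): d=R["rack",b]-R["rack",a]; print(np.hypot(*d),np.degrees(np.arctan2(d[1],d[0])))
# open tube rim check (98+6 mm) and side view cross-check
s_=manip.camera("side")
for box in((255,160,300,225),(320,215,460,295)):
    for ce,st in blobs(s_,box): print("side",ce,st,[onz(s_,ce,z) for z in(.097,.102,.111,.119)])
E
```

```text
rack flat [188.2467 208.07  ] [178 198  21  20 300] [0.5693 0.2507]
rack port [218.1383 211.3883] [211 204  16  16 188] [0.5647 0.1917]
rack neck [246.7667 213.7222] [242 209  11  11  90] [0.5614 0.1342]
rotor port [358.1033 179.2723] [350 171  17  17 213] [ 0.6321 -0.0897]
rotor neck [430.9818 180.6636] [425 175  13  12 110] [ 0.6325 -0.238 ]
rotor flat [395.7429 242.5111] [386 233  20  20 315] [ 0.504  -0.1632]
hub [392.296 204.4  ] [386 198  14  14 125] [ 0.5875 -0.1627]
mean [ 0.5895 -0.1636]
flat 0.08551380154053928 179.73084751592162
neck 0.08583681216785086 -60.00205429973928
port 0.0853296469029062 60.05248144202347
0.05918452354040581 -94.46542024840974
0.05756776502183172 -93.29766676858337
side [278.3327 180.8566] [261 164  35  39 523] [array([0.5768, 0.2201]), array([0.5722, 0.2093]), array([0.5638, 0.1899]), array([0.5563, 0.1727])]
side [384.8065 234.305 ] [375 220  21  25 341] [array([ 0.6508, -0.0663]), array([ 0.6452, -0.0735]), array([ 0.6352, -0.0866]), array([ 0.6263, -0.0982])]
side [339.8958 271.2954] [326 260  29  23 518] [array([ 0.5234, -0.1331]), array([ 0.5195, -0.1395]), array([ 0.5123, -0.151 ]), array([ 0.5059, -0.1613])]
side [442.2541 283.8607] [434 276  18  18 244] [array([ 0.6437, -0.226 ]), array([ 0.6382, -0.2312]), array([ 0.6283, -0.2407]), array([ 0.6196, -0.2491])]
```

```bash
cat >> h.py <<'E'
from scipy.spatial.transform import Rotation as Rn
HUB=np.array([.589,-.1634])
RACK={'flat':(.5690,.2500),'port':(.5652,.1921),'neck':(.5613,.1342)}
TZ={'flat':.111,'port':.100,'neck':.106}
ANG={'flat':0,'neck':120,'port':240}
def ori(deg,pos):
    best=None
    for k in(0,180):
        t=np.radians(deg+k); y=np.array([np.cos(t),np.sin(t),0]); z=np.array([0,0,-1.])
        r=Rn.from_matrix(np.c_[np.cross(y,z),y,z]).as_rotvec()
        q=manip.solve_ik(list(pos),list(r))
        if q is not None:
            e=abs(q[5])
            if best is None or e<best[0]: best=(e,r)
    return list(best[1])
def st(s): print(s,"t",round(manip.get_time(),2),"w",round(manip.get_width(),4),"p",np.array(manip.get_position()),"F",np.array(manip.get_contact_force()),flush=True)
def pick(k,xy=None):
    x,y=xy or RACK[k]; o=ori(-4,(x,y,.25))
    manip.move_to([x,y,.25],o); manip.command_gripper(.065)
    manip.servo_line([x,y,TZ[k]],rate=.12); st("down")
    manip.command_gripper(.0,f_grip=40); st("gripped")
    manip.servo_line([x,y,.29],rate=.15); st("lifted")
def over(k):
    a=np.radians(ANG[k]); x,y=HUB+.085*np.array([np.cos(a),np.sin(a)])
    manip.servo_line([x,y,.29],ori(ANG[k],(x,y,.29)),rate=.2); st("over")
E
python3 - <<'E'
from h import *
p=manip.get_position()
manip.servo_line([p[0],p[1],.36],rate=.2)
x,y=RACK['neck']
manip.move_to([x,y,.33],ori(-4,(x,y,.33))); st("a")
pick('neck'); over('neck')
for n in("side","top"): cv2.imwrite(f"pics/{n}1.png",cv2.resize(manip.camera(n)["image"][120:320,160:480,::-1],(800,500)))
E
```

```text
a t 2.86 w 0.0854 p [0.5612 0.135  0.33  ] F [-1.1347  0.1106  0.1861]
down t 4.97 w 0.0652 p [0.5619 0.1343 0.1067] F [-0.2924 -0.7656  0.9359]
gripped t 5.44 w 0.0183 p [0.5617 0.1343 0.1065] F [-0.1342  0.4564  3.2462]
lifted t 6.82 w 0.0183 p [0.5607 0.1341 0.289 ] F [-0.5788 -0.0877 -0.7811]
over t 8.09 w 0.0183 p [ 0.5465 -0.0892  0.2899] F [ 0.3493  0.6377 -1.283 ]
```

View pics/side1.png

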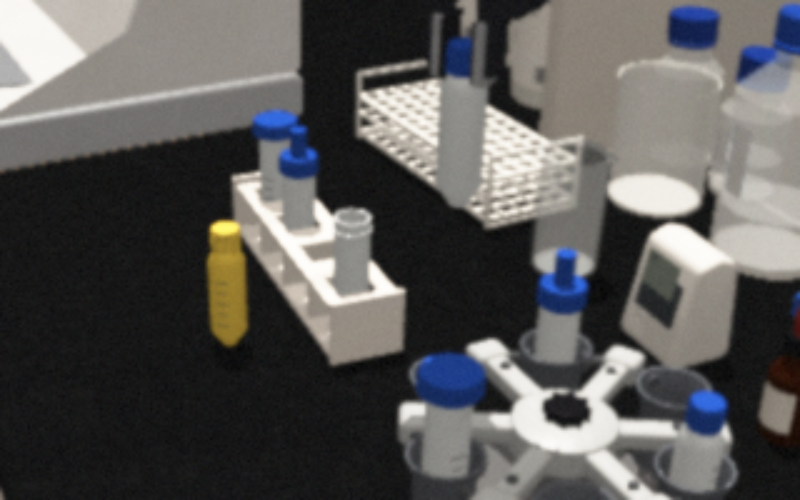

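The neck tube is held upright over its bucket, at about (460,120) in the crop. I'll lower it in steps.

```bash
cat >> h.py <<'E'
def lower(k):
    x,y,_=manip.get_position(); a=np.radians(ANG[k]); x,y=HUB+.085*np.array([np.cos(a),np.sin(a)])
    z0=TZ[k]+.008
    for dz,r in((.06,.15),(.035,.1),(.015,.06),(.001,.06)):
        manip.servo_line([x,y,z0+dz],rate=r); manip.hold(.1); F=np.array(manip.get_contact_force()); st(f"dz{dz}")
        if np.linalg.norm(F)>12: print("CONTACT"); return False
    return True
def release(k):
    x,y,z=manip.get_position()
    manip.command_gripper(.06); manip.hold(.2); manip.servo_line([x,y,.29],rate=.2); st("released")
E
python3 - <<'E'
from h import *
if lower('neck'): release('neck'); 
E
```

```text
dz0.06 t 9.22 w 0.0185 p [ 0.5473 -0.0899  0.1751] F [ 0.0819  0.3253 -0.9179]
dz0.035 t 9.72 w 0.0187 p [ 0.5469 -0.0899  0.1495] F [ 0.4034 -0.7373 -0.327 ]
dz0.015 t 10.3 w 0.0183 p [ 0.5466 -0.0898  0.129 ] F [ 0.1632  0.5467 -0.5498]
dz0.001 t 10.78 w 0.0182 p [ 0.5463 -0.0897  0.1146] F [ 0.6513  0.1667 -0.0126]
released t 12.48 w 0.0602 p [ 0.5456 -0.0896  0.2889] F [0.7377 0.236  0.0408]
```

```bash
python3 - <<'E'
from h import *
pick('port'); over('port')
for n in("side",): cv2.imwrite(f"pics/{n}2.png",cv2.resize(manip.camera(n)["image"][120:360,180:500,::-1],(800,600)))
E
```

```text
down t 15.21 w 0.0651 p [0.5657 0.1923 0.1007] F [ 0.3759 -0.9309 -0.0724]
gripped t 15.62 w 0.0284 p [0.5656 0.1922 0.1006] F [-0.9454 -0.1678  4.8517]
lifted t 17.04 w 0.0289 p [0.5647 0.1919 0.2889] F [-1.2734  0.0837 -0.8066]
over t 19.34 w 0.0288 p [ 0.5465 -0.2366  0.29  ] F [-0.1093  0.4608 -0.463 ]
```

View pics/side2.png

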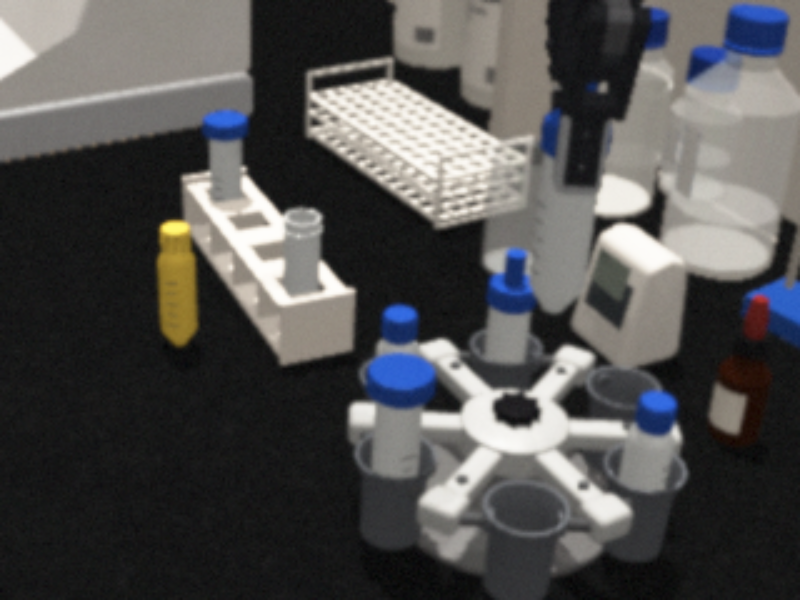

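The neck tube sits in its bucket, at (400,330). The port tube hangs upright, at (565,230).

```bash
python3 - <<'E'
from h import *
if lower('port'):
    release('port'); pick('flat'); over('flat')
    cv2.imwrite("pics/side3.png",cv2.resize(manip.camera("side")["image"][120:360,180:500,::-1],(800,600)))
E
```

```text
dz0.06 t 20.46 w 0.0283 p [ 0.5472 -0.2373  0.1692] F [ 0.267   0.2437 -1.4487]
dz0.035 t 20.96 w 0.0287 p [ 0.5468 -0.2372  0.1434] F [ 0.2581  0.308  -1.1745]
dz0.015 t 21.54 w 0.0287 p [ 0.5466 -0.2371  0.123 ] F [-0.4111  0.3391 -0.609 ]
dz0.001 t 22.02 w 0.0285 p [ 0.5464 -0.237   0.1087] F [ 0.3181 -0.2378  0.8845]
released t 23.69 w 0.0599 p [ 0.5457 -0.2367  0.2888] F [ 0.0865  0.7507 -0.6664]
down t 27.01 w 0.065 p [0.5695 0.2502 0.1118] F [-0.1089 -0.7794  0.1769]
gripped t 27.38 w 0.0354 p [0.5694 0.2502 0.1118] F [-0.6351 -0.6062  6.2791]
lifted t 28.73 w 0.0359 p [0.5685 0.2498 0.2889] F [-0.1151 -0.4711 -0.8986]
over t 31.01 w 0.0353 p [ 0.674  -0.1626  0.2901] F [ 0.0978 -0.2374 -1.368 ]
```

View pics/side3.png

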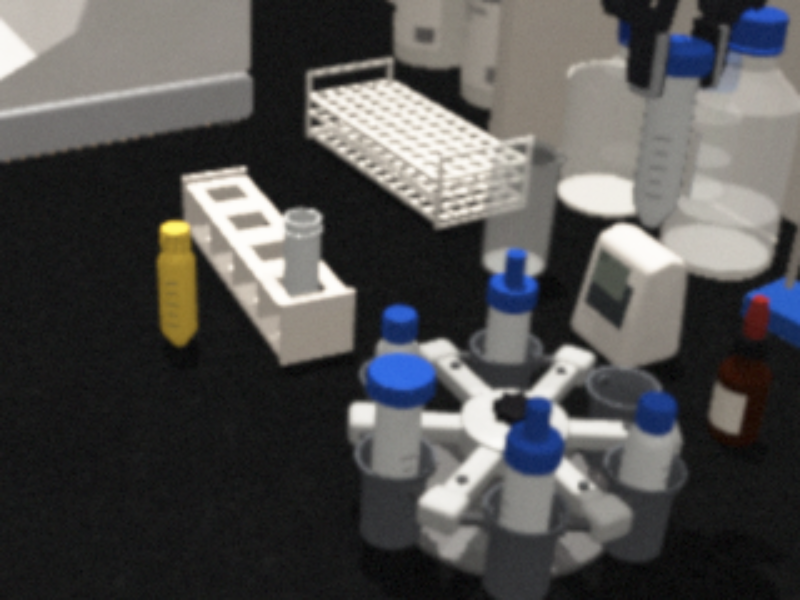

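The port tube is seated, at (535,450). The flat tube is held over the last empty bucket, at (665,130).

```bash
python3 - <<'E'
from h import *
if lower('flat'):
    release('flat'); x,y,_=manip.get_position(); manip.servo_line([x-.1,y+.22,.32],rate=.2); manip.hold(.3)
    a=manip.camera("side")["image"][190:370,300:470,::-1]; c=manip.camera("top"); b=c["image"][150:270,330:456,::-1]
    cv2.imwrite("pics/end.png",np.hstack([cv2.resize(a,(400,424)),cv2.resize(b,(400,424))]))
    for ce,s in blobs(c,(335,150,450,265)): print(ce,s[4],onz(c,ce,.113)-HUB)
E
```

```text
dz0.06 t 32.05 w 0.0353 p [ 0.6749 -0.1636  0.1805] F [ 0.7734 -0.0746 -0.1351]
dz0.035 t 32.55 w 0.0357 p [ 0.6742 -0.1635  0.1542] F [ 0.3617 -0.0954 -0.225 ]
dz0.015 t 33.13 w 0.0353 p [ 0.6741 -0.1634  0.134 ] F [ 0.3857 -0.0589 -0.3414]
dz0.001 t 33.62 w 0.0357 p [ 0.6737 -0.1634  0.1196] F [-0.8856  0.1261  0.8963]
released t 35.17 w 0.0598 p [ 0.6729 -0.1632  0.2885] F [-0.0783  0.9106 -0.2122]
[395.0921 158.1053] 304 [ 0.0872 -0.0009]
[358.1524 179.2762] 210 [0.0424 0.0738]
[431.0183 180.6972] 109 [ 0.0416 -0.0729]
[431.7864 222.55  ] 220 [-0.0435 -0.073 ]
[358.1717 221.899 ] 99 [-0.044   0.0737]
[395.7547 242.5   ] 318 [-0.0843 -0.0007]
```

View pics/end.png

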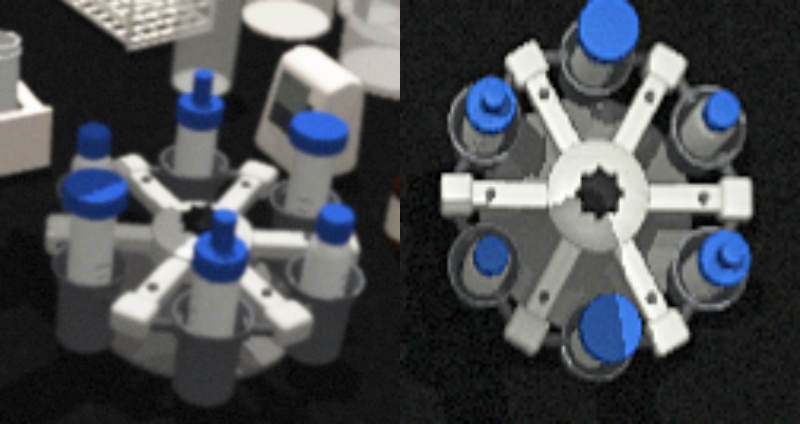

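All six tubes are down and upright, like facing like: flat at (608,30)/(610,328), port at (490,105)/(724,258) and neck at (720,110)/(491,256).

```bash
python3 -c "
from rig import manip
print(manip.sign_off())"
```

```text
the job is handed in; nothing more can be done
None
```

The three closed tubes are down in the buckets straight across the hub from their twins, the seated and open tubes were left in place, and the job was handed in at about 37 s of the 96 s; the hand-in returned no verdict.

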